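# Fetch the carton from behind the medicine bottles

### The arm

A 6-joint arm with a two-finger parallel gripper is mounted at the origin on the work surface. World frame = base frame: x ahead of the robot, y to its left, z up, the work surface at z = 0. Lengths are in m, angles in degrees, forces in N, time in s.
With the tool pointing down it reaches from about 0.25 to 0.725 m from the base axis. Payload 9.7 kg.
Tool frame: the origin (TCP) lies on the centre line of the jaws, within the pads' length; the fingertips stand 22 mm ahead of it and the grasp point (between the pads) lies 3 mm ahead of it; z points along the fingers, y is the direction in which the jaws open and shut (so a half turn about z gives the same grasp; the last joint's range is limited). The gripper opens to 85 mm and grips with 20 to 120 N. Pads are 22 mm wide; open, the fingers measure 114 mm over their backs; the gripper's body (76 mm by 85 mm) begins 54 mm behind the grasp point. The pads swing forward as they close: fully open they stand 13 mm farther back than shut.
Start: joints at [76.776, 4.979, 10.078, 95.1, 0, 90], TCP at [0.126, 0.535, 0.214] pointing down, gripper open.
Joint ranges: [-179.16, 179.16], [-48.56, 103.87], [-65.8, 70.77], [-126.05, 130.52], [-82.76, 87.17], [-180, 180]. Speed limits (degrees/s): [127.2, 127.2, 147.25, 180, 180, 180].

### API

Orientations are given as [roll, pitch, yaw] about the fixed x, y, z axes, in that order (R = Rz(yaw) Ry(pitch) Rx(roll)).
In Python, from workcell import monitor, eyes, job gives the robot as it stands. The module is installed in compiled form; this text tells all that it offers.
- The arm moves only by the tool drive_tool, never from a script. Its argument "plan" is a list of rows, each a list of 3 entries, a list of its own where there are three numbers: the opening, from 0 (shut) to 1 (fully open), then the shift along the world's x, y, z in m, then the turn about the world's z in degrees. In form: [[gripper, [x, y, z], yaw], ...]. A call has 1 to 10 rows; each row shifts and turns the commanded pose from where the row before left it; what a row does not reach is not made up. A row lasts 1/8 s, in which the tool goes at most 62.5 mm and 10.7 degrees, less where a joint would pass 70% of its speed; a pose out of reach is approached as far as the arm can. A call is refused whole if a number of a shift passes 0.0625 or a number of a turn 10.7, either way. A call with a gripper value outside its range is refused whole. The fingers move at their own pace and stop on an object; "grip_force" is the grip in N (left out, the last holds). Time passes only in rows, so rows that do not move let the fingers close. It gives the time, the measured TCP pose, the force and the opening at its end, in the units of the state.
- monitor.get_obs(): the state, without advancing time (a new reading comes with each control period).
- eyes.camera(name): name is "scene" or "top"; returns (picture, depth): 384x512x3 uint8, red, green, blue; 384x512 float32, m along the optical axis (not along the pixel's ray), 0 where there is no reading.
- eyes.camera_params(name): a dict with "fx", "fy", "cx", "cy" (pixels), "extrinsics" (4x4, takes a point from world to camera coordinates). Camera axes: x right, y down, z forward; pixel columns grow to the right and rows downward; lengths in m; the calibration is good to about 2 mm. A picture is of the moment at which its call begins. camera_params takes no time and is no camera call.
- job.job_done(): hands the job in, once; it reports no verdict.
The state is a dict: "time": time; "q": joint angles; "qd": joint speeds; "joint_efforts": joint torques, N m; "ee_pos": TCP position; "tcp_rot": TCP orientation; "wrist_force": force on the tool from outside, world axes, zero at the start; "torque": the same for the moment, N m; "opening": finger opening in m.
Only numpy, scipy, OpenCV 4.12 (cv2) and the standard library are available. Lean on these libraries where they do the work, as an engineer would, in place of code of your own. Each camera call takes 0.05 s, during which the arm holds its last target.

### The job

The ward has asked for the carton with the green band, which stands behind three medicine bottles in the stock tray. First stand all three bottles aside on the turquoise board, then, while they wait there, set the green-banded carton upright in the steel ward tray, and finally stand each bottle back centred on the square of its cap's colour. Keep everything upright and leave the purple-banded carton where it is.

Things in the scene. Friction and masses are not known exactly. Their poses are not given: they have to be found in the camera images.
- jar_blue: White pill jar with a blue screw cap as wide as the jar, diameter 56 mm, height 108 mm. It stands on the blue square at the start, within 3 mm of its centre. Origin: centre of its underside, z up along its axis. Loose, about 150 g. The straight part of its side, from 60 to 90 mm above its underside, is the place to grip it from above.
- bottle_yellow: Amber medicine bottle with a small yellow cap, body diameter 50 mm up to 96 mm, shoulder above, cap 34 mm across, height 122 mm. It stands on the yellow square at the start, within 3 mm of its centre. Origin: centre of its underside, z up along its axis. Loose, about 150 g. The straight part of its side, from 60 to 90 mm above its underside, is the place to grip it from above.
- bottle_red: White medicine bottle with a red cap, body diameter 54 mm up to 92 mm, cap 42 mm across, height 116 mm. It stands on the red square at the start, within 3 mm of its centre. Origin: centre of its underside, z up along its axis. Loose, about 150 g. The straight part of its side, from 60 to 90 mm above its underside, is the place to grip it from above.
- carton_green: White carton with a green band round its middle, 40 (x) x 70 (y) x 45 (z) mm, standing in the stock tray (floor 8 mm above the table), 62 to 68 mm behind the bottles' row, centre to centre. Origin: centre of its underside; z up. Grip it across its 40 mm width (x). Loose, about 80 g. The one to fetch.
- carton_purple: White carton with a purple band round its middle, 40 (x) x 70 (y) x 45 (z) mm, standing in the stock tray (floor 8 mm above the table), 62 to 68 mm behind the bottles' row, centre to centre. Origin: centre of its underside; z up. Grip it across its 40 mm width (x). Loose, about 80 g. It stays where it is. The two cartons stand side by side, 104 mm or more between centres.
- place_blue: Fixed blue square 72 x 72 x 3 mm, place of the blue-capped jar; one of three in a row, 80 mm apart, at the front of the low grey fixed stock tray (190 x 260 mm, floor 8 mm and rim 22 mm above the table; back rim 130 mm behind the row). Origin: centre of its underside; its top is 11 mm above the table. x points to the tray's back, away from the robot; y along the row.
- place_yellow: Fixed yellow square 72 x 72 x 3 mm, place of the yellow-capped bottle; one of three in a row, 80 mm apart, at the front of the low grey fixed stock tray (190 x 260 mm, floor 8 mm and rim 22 mm above the table; back rim 130 mm behind the row). Origin: centre of its underside; its top is 11 mm above the table. x points to the tray's back, away from the robot; y along the row.
- place_red: Fixed red square 72 x 72 x 3 mm, place of the red-capped bottle; one of three in a row, 80 mm apart, at the front of the low grey fixed stock tray (190 x 260 mm, floor 8 mm and rim 22 mm above the table; back rim 130 mm behind the row). Origin: centre of its underside; its top is 11 mm above the table. x points to the tray's back, away from the robot; y along the row.
- side_board: Turquoise fixed board lying on the table to one side of the stock tray, 260 (x) x 130 (y) x 6 (z) mm: the side area. Origin: centre of its underside; its top is 6 mm above the table.
- ward_tray: Open steel tray, fixed, on the other side of the stock tray: 180 (x) x 140 (y) mm outside, 40 mm high, walls and floor 5 mm thick (inside 170 x 130 mm, floor 5 mm above the table). Origin: centre of its underside.

How it is judged:
By the outcome, as a careful person would: the job done as asked, in the order asked, and still so for the second after the job is handed in, with the robot touching nothing.
It also fails if it takes over 141 s, if anything falls off the work surface, if the arm or the gripper's body presses on something with over 40 N, if the wrist force passes 120 N, or if a joint passes its speed limit or range.

## Working session

There is one attempt and no reset: what is moved stays moved. The work goes in short steps, Python scripts to look and compute and a tool call to move; the robot and the scene stay as the last step left them, time stands still between calls to the robot, and variables do not carry over. Pictures are saved under pics/ and viewed, and the job is handed in when it is done.

Besides the shell and the picture viewer there is one more tool, called after ">>>" in YAML: its name, and indented under it one key for each argument. drive_tool: Moves the arm, as the interface text tells. Its arguments: {"type":"object","properties":{"plan":{"type":"array","items":{"type":"array"}},"grip_force":{"type":"number"}},"required":["plan"]}

```bash
mkdir -p pics; cat > h.py <<'E'
import numpy as np, cv2
from workcell import monitor, eyes, job
def snap(n):
    p,d=eyes.camera(n); c=eyes.camera_params(n); return p,d,c
def world(p,d,c):
    v,u=np.mgrid[:384,:512]; P=np.stack([(u-c['cx'])/c['fx']*d,(v-c['cy'])/c['fy']*d,d,np.ones_like(d)],-1)
    W=P@np.linalg.inv(np.array(c['extrinsics'])).T
    W=W[...,:3]; W[d<=0]=np.nan; return W
E
python3 - <<'E'
from h import *
print(monitor.get_obs())
for n in('scene','top'):
    p,d,c=snap(n); print(c); np.savez(n+'0.npz',p=p,d=d,W=world(p,d,c)); cv2.imwrite(f'pics/{n}0.png',cv2.resize(p[...,::-1],(768,576)))
E
```

```text
{'time': 0.0, 'q': array([7.67768505e+01, 5.00963754e+00, 1.00342619e+01, 9.50981085e+01,
       1.61706247e-04, 8.99993882e+01]), 'qd': array([ 0.03780131, -0.05144687, -0.03876156,  0.12287945, -0.05058936,
        0.02096396]), 'joint_efforts': array([ 1.54923328e-03, -5.20388210e+01,  4.64804363e+01,  1.62695500e-02,
        7.99039231e-05, -1.63815832e-05]), 'ee_pos': array([0.1257528 , 0.53518081, 0.21349538]), 'tcp_rot': array([-1.79926516e+02, -1.62490829e-04,  1.66777462e+02]), 'wrist_force': array([1.09095528, 0.11402043, 0.15599423]), 'torque': array([-0.03884312,  0.00708408,  0.00454257]), 'opening': 0.08547324404501182}
{'fx': 495.28171962955065, 'fy': 495.28171962955065, 'cx': 255.1759050454488, 'cy': 189.94364449276108, 'extrinsics': array([[ 0.06225258,  0.99800392, -0.01062008, -0.05368292],
       [ 0.84020445, -0.0581467 , -0.53914325, -0.46506653],
       [-0.5386846 ,  0.02464002, -0.84214712,  1.6220717 ],
       [ 0.        ,  0.        ,  0.        ,  1.        ]])}
{'fx': 393.3708012353674, 'fy': 393.3708012353674, 'cx': 256.4129791838851, 'cy': 188.05314012821074, 'extrinsics': array([[-0.01314685, -0.99985628,  0.01070417,  0.00385298],
       [-0.98991414,  0.01150447, -0.14120074,  0.56384527],
       [ 0.1410573 , -0.01245256, -0.98992311,  0.96789935],
       [ 0.        ,  0.        ,  0.        ,  1.        ]])}
```

View pics/scene0.png

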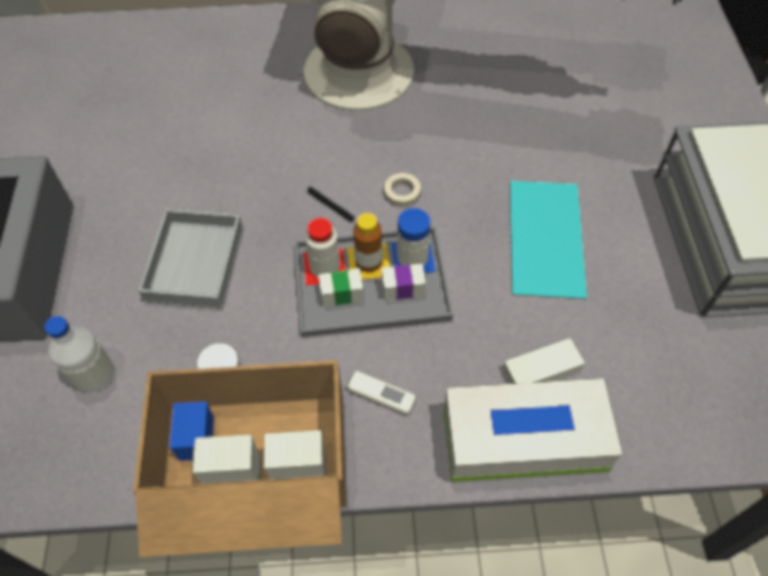

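View pics/top0.png

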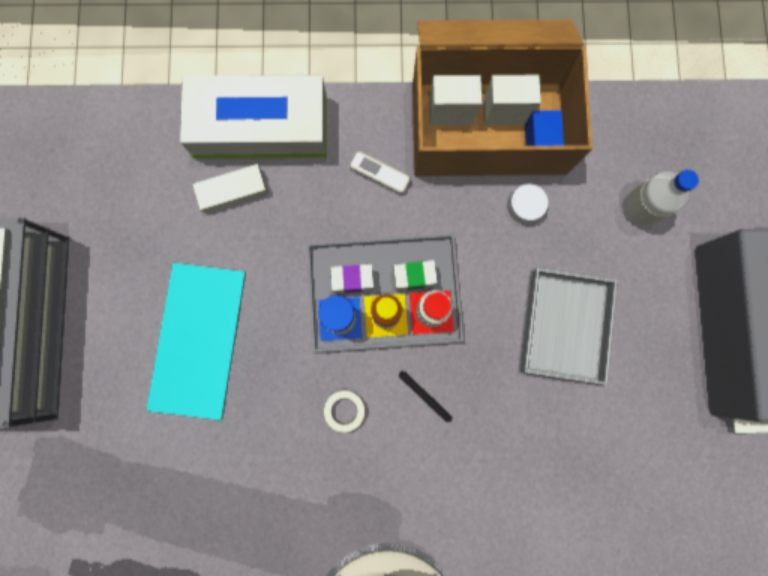

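The scene view (768×576) shows the three bottles at (320,250), (367,245) and (413,240), with the green carton behind red at (340,288) and purple at (403,282). The board is at (548,240) and the steel tray at (192,258). The top view agrees. Next I'll measure.

```bash
cat > meas.py <<'E'
from h import *
def masks(p):
    h=cv2.cvtColor(p,cv2.COLOR_RGB2HSV).astype(int); H,S,V=h[...,0],h[...,1],h[...,2]
    b=(S>110)&(V>70)
    return dict(red=b&((H<6)|(H>174)),yellow=b&(H>19)&(H<34),green=(S>110)&(V>50)&(H>45)&(H<80),turq=b&(H>82)&(H<97),blue=b&(H>100)&(H<125),purple=(S>90)&(V>50)&(H>130)&(H<160))
E
python3 - <<'E'
from meas import *
for n in('scene','top'):
    z=np.load(n+'0.npz');p,d,W=z['p'],z['d'],z['W']
    print(n,'table z',np.nanmedian(W[200:210,170:190,2]) if n=='top' else '')
    c=eyes.camera_params(n);E=np.array(c['extrinsics'])
    q=E@[0.126,0.535,0.214,1];print('tcp px',c['fx']*q[0]/q[2]+c['cx'],c['fy']*q[1]/q[2]+c['cy'])
    for k,m in masks(p).items():
        ROI=(W[...,0]>.2)&(W[...,0]<.68)&(abs(W[...,1])<.45)
        m=m&ROI
        P=W[m]
        print(k,len(P))
        hz=np.histogram(P[:,2],bins=np.arange(-.01,.15,.01)); print('  z',[(round(b,3),int(a)) for a,b in zip(*hz) if a>3])
        for lo,hi in((-.01,.02),(.045,.065),(.1,.14)):
            Q=P[(P[:,2]>lo)&(P[:,2]<hi)]
            if len(Q)>10:
                r=cv2.minAreaRect((Q[:,:2]*1000).astype(np.float32)); print('  ',lo,len(Q),'z',np.median(Q[:,2]).round(4),'mean',Q[:,:2].mean(0).round(4),'rect',np.round(r[0],1),np.round(r[1],1),round(r[2],1))
E
```

```text
scene table z 
tcp px 428.63668406959533 9.389907477683039
red 377
  z [(np.float64(0.0), 9), (np.float64(0.01), 148), (np.float64(0.04), 4), (np.float64(0.11), 19), (np.float64(0.12), 125), (np.float64(0.13), 66)]
   -0.01 157 z 0.0133 mean [ 0.52   -0.0965] rect [515.2 -84.1] [70.3 73.2] 4.9
   0.1 211 z 0.1285 mean [ 0.5186 -0.0829] rect [515.6 -82.8] [41.9 39.3] 31.5
yellow 377
  z [(np.float64(0.0), 10), (np.float64(0.01), 186), (np.float64(0.02), 6), (np.float64(0.05), 6), (np.float64(0.11), 8), (np.float64(0.12), 27), (np.float64(0.13), 121)]
   -0.01 196 z 0.0134 mean [ 0.5167 -0.0041] rect [512.1  -3.9] [71.2 72.7] 1.6
   0.1 156 z 0.1341 mean [ 0.5154 -0.0041] rect [513.7  -3.5] [31.6 31.3] 17.7
green 185
  z [(np.float64(0.01), 6), (np.float64(0.02), 18), (np.float64(0.03), 17), (np.float64(0.04), 22), (np.float64(0.05), 122)]
   0.045 134 z 0.0553 mean [ 0.5799 -0.0542] rect [578.1 -54.5] [41.1 23.7] 7.8
turq 3489
  z [(np.float64(0.0), 2705), (np.float64(0.01), 784)]
   -0.01 3489 z 0.0083 mean [0.481  0.3244] rect [473.3 325.5] [127.8 262.5] 82.2
blue 478
  z [(np.float
[... 1366 characters left out ...]
45 177 z 0.0519 mean [ 0.5749 -0.0541] rect [575.2 -54.2] [40.8 27.9] 6.4
turq 4968
  z [(np.float64(-0.01), 56), (np.float64(0.0), 4897), (np.float64(0.01), 15)]
   -0.01 4968 z 0.0047 mean [0.4698 0.326 ] rect [472.8 327.3] [133.4 260.4] 82.1
blue 742
  z [(np.float64(0.0), 169), (np.float64(0.01), 123), (np.float64(0.03), 5), (np.float64(0.11), 404), (np.float64(0.12), 35)]
   -0.01 292 z 0.0097 mean [0.4987 0.0697] rect [509.   76.5] [79.2 73.3] 3.3
   0.1 439 z 0.1178 mean [0.5046 0.075 ] rect [505.2  75.5] [53.8 53.8] 0.2
purple 197
  z [(np.float64(0.03), 6), (np.float64(0.04), 27), (np.float64(0.05), 158)]
   0.045 184 z 0.0519 mean [0.5705 0.0533] rect [570.8  52.6] [28.  40.8] 90.0
```

```bash
python3 - <<'E'
from meas import *
for n in('scene','top'):
    z=np.load(n+'0.npz');p,W=z['p'],z['W']
    # ward tray rim: z 30..45mm, region
    m=(W[...,2]>.028)&(W[...,2]<.05)&(W[...,1]<-.17)&(W[...,1]>-.45)&(W[...,0]>.33)&(W[...,0]<.62)
    r=cv2.minAreaRect((W[m][:,:2]*1000).astype(np.float32));print(n,'tray',m.sum(),[np.round(a,1) for a in r])
    for nm,x,y in(('green',.576,-.054),('purple',.571,.053)):
        m=(W[...,2]>.046)&(W[...,2]<.062)&(abs(W[...,0]-x)<.04)&(abs(W[...,1]-y)<.05)
        m&=p.min(-1)>0
        if n=='scene': m&=W[...,0]>x-.024
        r=cv2.minAreaRect((W[m][:,:2]*1000).astype(np.float32));print(n,nm,m.sum(),[np.round(a,1) for a in r],'z',np.median(W[m][:,2]))
    m=(W[...,2]>.015)&(W[...,2]<.03)&(abs(W[...,1])<.16)&(W[...,0]>.4)&(W[...,0]<.68)
    r=cv2.minAreaRect((W[m][:,:2]*1000).astype(np.float32));print(n,'stock',[np.round(a,1) for a in r])
    m=(W[...,1]>.42)&(W[...,0]<.62)&(W[...,0]>.25)&(W[...,2]>.03); 
    if m.any(): print('rack',W[m].min(0),W[m].max(0))
E
```

```text
scene tray 814 [array([ 486.1, -317.7]), array([143.1, 185.1]), np.float64(80.4)]
scene green 411 [array([575.8, -53.4]), array([45.4, 69.9]), np.float64(6.9)] z 0.0551254231748477
scene purple 413 [array([571.3,  53.7]), array([46.7, 70. ]), np.float64(3.8)] z 0.05504498732998364
scene stock [array([522.5,  -2.4]), array([248.4, 260.6]), np.float64(3.1)]
rack [0.33426637 0.55748248 0.03071774] [0.61996998 0.72888459 0.15755802]
top tray 654 [array([ 485.9, -318.9]), array([141.5, 180.1]), np.float64(80.5)]
top green 435 [array([575.3, -54.5]), array([40.8, 70.1]), np.float64(6.5)] z 0.05171772110694639
top purple 444 [array([571. ,  53.3]), array([41. , 69.8]), np.float64(3.7)] z 0.051921560086056584
top stock [array([549.4,  -1.5]), array([190.6, 260.5]), np.float64(3.3)]
rack [0.33892219 0.55748824 0.03059974] [0.61998558 0.59617275 0.15024613]
```

>>> drive_tool:
  plan:
    - [1,[0.02,-0.025,0],-3]
    - [1,[0.027,-0.033,0],-3.2]
    - [1,[0.027,-0.033,0],-3.2]
    - [1,[0.027,-0.033,0],-3.2]
    - [1,[0.027,-0.033,0],-3.2]
    - [1,[0.027,-0.033,0],-3.2]
    - [1,[0.027,-0.033,0],-3.2]
    - [1,[0.027,-0.033,0],-3.2]
    - [1,[0.027,-0.033,0],-3.2]
    - [1,[0.027,-0.033,0],-3.2]
  grip_force: 50

```text
time: 1.35
ee_pos: [0.3894, 0.2122, 0.214]
tcp_rot: [-180.0, -0.0, 134.9]
wrist_force: [0.6, 0.9, -0.7]
opening: 0.0854
```

>>> drive_tool:
  plan:
    - [1,[0.027,-0.031,0],0]
    - [1,[0.027,-0.031,0],0]
    - [1,[0.027,-0.031,0],0]
    - [1,[0.022,-0.027,0],0]
    - [1,[0.0145,-0.017,0],0]
    - [1,[0,0,0],0]
    - [1,[0,0,-0.02],0]
    - [1,[0,0,-0.02],0]

```text
time: 2.35
ee_pos: [0.5058, 0.0771, 0.1737]
tcp_rot: [180.0, -0.0, 135.0]
wrist_force: [-0.2, -0.2, -0.8]
opening: 0.0854
```

>>> drive_tool:
  plan:
    - [1,[0,0,-0.03],0]
    - [1,[0,0,-0.03],0]
    - [1,[0,0,-0.02],0]
    - [1,[0,0,-0.006],0]
    - [1,[0,0,0],0]
    - [0.2,[0,0,0],0]
    - [0.2,[0,0,0],0]
    - [0.2,[0,0,0],0]
    - [0.2,[0,0,0],0]

```text
time: 3.48
ee_pos: [0.5069, 0.0764, 0.0896]
tcp_rot: [179.9, 0.1, 135.0]
wrist_force: [-1.6, -1.4, 7.2]
opening: 0.054
```

>>> drive_tool:
  plan:
    - [0,[0,0,0],0]
    - [0,[0,0,0.01],0]
    - [0,[0,0,0.025],0]
    - [0,[0,0,0.035],0]
    - [0,[0,0,0.03],0]
    - [0,[0.003,0.015,0],0]
    - [0,[0.006,0.032,0],0]
    - [0,[0.006,0.032,0],0]
    - [0,[0.006,0.032,0],0]

```text
time: 4.6
ee_pos: [0.5271, 0.1891, 0.1868]
tcp_rot: [-179.9, -0.0, 135.0]
wrist_force: [-0.2, 0.7, -1.2]
opening: 0.0536
```

>>> drive_tool:
  plan:
    - [0,[0.006,0.032,0],0]
    - [0,[0.006,0.032,0],0]
    - [0,[0.006,0.032,0],0]
    - [0,[0.0045,0.022,0],0]
    - [0,[0.002,0.01,-0.02],0]
    - [0,[0,0,-0.03],0]
    - [0,[0,0,-0.025],0]
    - [0,[0,0,-0.012],0]
    - [0,[0,0,-0.008],0]
    - [0,[0,0,-0.004],0]

```text
time: 5.85
ee_pos: [0.5519, 0.3153, 0.0891]
tcp_rot: [180.0, 0.0, 135.0]
wrist_force: [-0.6, -0.7, -0.8]
opening: 0.0536
```

```bash
python3 - <<'E'
from h import *
p,d,c=snap('scene'); cv2.imwrite('pics/s1.png',cv2.resize(p[100:300,100:450,::-1],(787,450)))
print(monitor.get_obs()['wrist_force'],monitor.get_obs()['ee_pos'])
E
```

```text
[-0.64440724 -0.02040531 -2.00015083] [0.55191895 0.31538454 0.08893804]
```

View pics/s1.png

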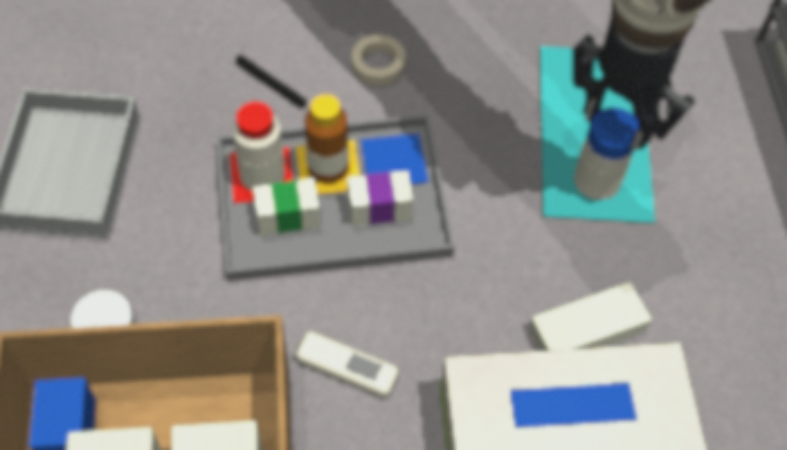

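The jar is held upright over the far part of the board at (605,150), and its square is empty. Next: lower the last 5 mm and release.

>>> drive_tool:
  plan:
    - [0,[0,0,-0.003],0]
    - [0,[0,0,-0.0015],0]
    - [0,[0,0,-0.001],0]
    - [0,[0,0,0],0]

```text
time: 6.4
ee_pos: [0.5521, 0.3155, 0.0847]
tcp_rot: [179.9, 0.0, 135.0]
wrist_force: [-1.2, -1.7, 5.2]
opening: 0.0535
```

>>> drive_tool:
  plan:
    - [1,[0,0,0],0]
    - [1,[0,0,0],0]
    - [1,[0,0,0],0]
    - [1,[0,0,0.02],0]
    - [1,[0,0,0.03],0]
    - [1,[0,0,0.04],0]
    - [1,[0,0,0.02],0]
    - [1,[-0.004,-0.03,0],0]
    - [1,[-0.005,-0.04,0],0]
    - [1,[-0.005,-0.04,0],0]

```text
time: 7.65
ee_pos: [0.5376, 0.2045, 0.1935]
tcp_rot: [-180.0, 0.0, 135.0]
wrist_force: [0.1, 0.4, -0.3]
opening: 0.0852
```

>>> drive_tool:
  plan:
    - [1,[-0.005,-0.04,0],0]
    - [1,[-0.005,-0.04,0],0]
    - [1,[-0.005,-0.04,0],0]
    - [1,[-0.005,-0.04,0],0]
    - [1,[-0.004,-0.03,0],0]
    - [1,[-0.0015,-0.0192,0],0]
    - [1,[0,0,0],0]

```text
time: 8.52
ee_pos: [0.5124, -0.0046, 0.1937]
tcp_rot: [180.0, 0.0, 134.9]
wrist_force: [-0.7, 1.0, 0.3]
opening: 0.0855
```

```bash
cat > chk.py <<'E'
from meas import *
import sys
tag=sys.argv[1]
for n in('scene','top'):
    p,d,c=snap(n);W=world(p,d,c); np.savez(f'{n}_{tag}.npz',p=p,d=d,W=W)
    cv2.imwrite(f'pics/{n}_{tag}.png',cv2.resize(p[90:310,60:460,::-1],(800,440)))
    for k in('red','yellow','blue'):
        m=masks(p)[k]&(W[...,0]>.3)&(W[...,0]<.66)&(abs(W[...,1])<.45)&(W[...,2]>.09)&(W[...,2]<.15)
        Q=W[m]
        if len(Q)>20:
            t=np.percentile(Q[:,2],90); Q=Q[Q[:,2]>t-.006]
            (x,y),r=cv2.minEnclosingCircle((Q[:,:2]*1000).astype(np.float32))
            print(n,k,len(Q),'top',round(t,4),'mean',(Q[:,:2].mean(0)*1000).round(1),'circ',round(x,1),round(y,1),'d',round(2*r,1))
    
o=monitor.get_obs();print(o['time'],o['ee_pos'],o['wrist_force'])
E
python3 chk.py a
```

```text
scene red 165 top 0.1314 mean [517.6 -82.8] circ 517.5 -84.4 d 43.0
scene yellow 106 top 0.1374 mean [512.5  -3.4] circ 511.2 -3.4 d 34.3
scene blue 296 top 0.1181 mean [553.1 313.4] circ 552.1 313.8 d 55.5
top blue 421 top 0.1148 mean [549.9 313.1] circ 549.9 313.5 d 56.0
8.625 [ 0.51249755 -0.00335926  0.19361325] [0.77426944 1.02160191 0.45449059]
```

View pics/scene_a.png

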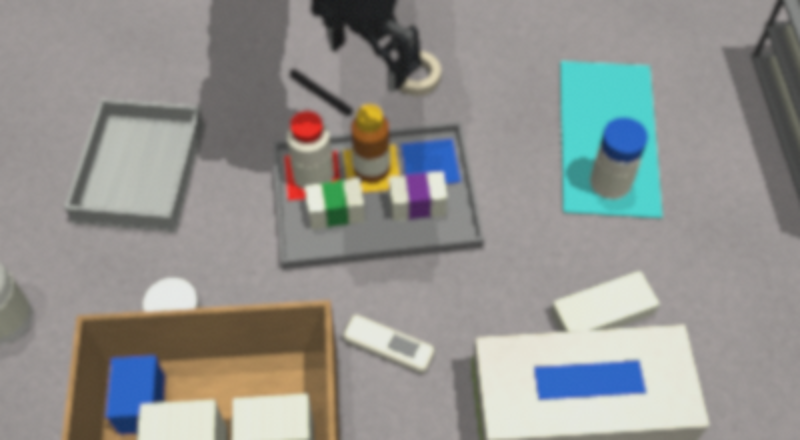

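The jar stands upright on the board at (620,155), and the gripper is above the yellow bottle. Next: descend and grip.

>>> drive_tool:
  plan:
    - [1,[0,0,-0.02],0]
    - [1,[0,0,-0.03],0]
    - [1,[0,0,-0.03],0]
    - [1,[0,0,-0.0165],0]
    - [1,[0,0,-0.0065],0]
    - [1,[0,0,0],0]
    - [0,[0,0,0],0]
    - [0,[0,0,0],0]
    - [0,[0,0,0],0]
    - [0,[0,0,0],0]

```text
time: 9.88
ee_pos: [0.5134, -0.0045, 0.0944]
tcp_rot: [179.9, 0.3, 134.9]
wrist_force: [-6.3, -2.4, 24.1]
opening: 0.0332
```

>>> drive_tool:
  plan:
    - [0,[0,0,0],0]
    - [0,[0,0,0.01],0]
    - [0,[0,0,0.025],0]
    - [0,[0,0,0.035],0]
    - [0,[0,0,0.03],0]
    - [0,[-0.001,0.015,0],0]
    - [0,[-0.004,0.032,0],0]
    - [0,[-0.004,0.032,0],0]
    - [0,[-0.004,0.032,0],0]

```text
time: 11.0
ee_pos: [0.4986, 0.1087, 0.1893]
tcp_rot: [-179.9, -0.1, 135.0]
wrist_force: [-0.4, -1.0, -1.0]
opening: 0.0325
```

```bash
python3 chk.py b
```

```text
scene red 171 top 0.1318 mean [515.9 -82.2] circ 515.0 -81.3 d 44.1
scene blue 293 top 0.1184 mean [552.9 313.5] circ 553.8 314.7 d 57.2
top red 237 top 0.1278 mean [514.3 -82.5] circ 514.5 -82.5 d 41.2
11.1 [0.49839544 0.10995593 0.18933471] [ 0.32948266 -0.25790766 -0.77922635]
```

View pics/scene_b.png

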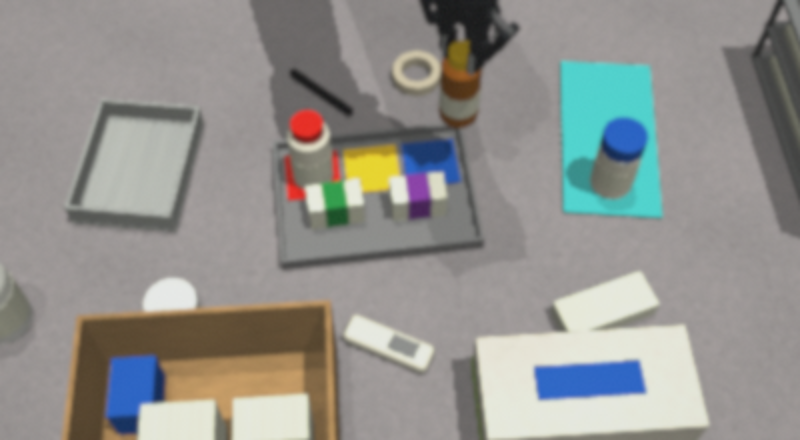

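View pics/top_b.png

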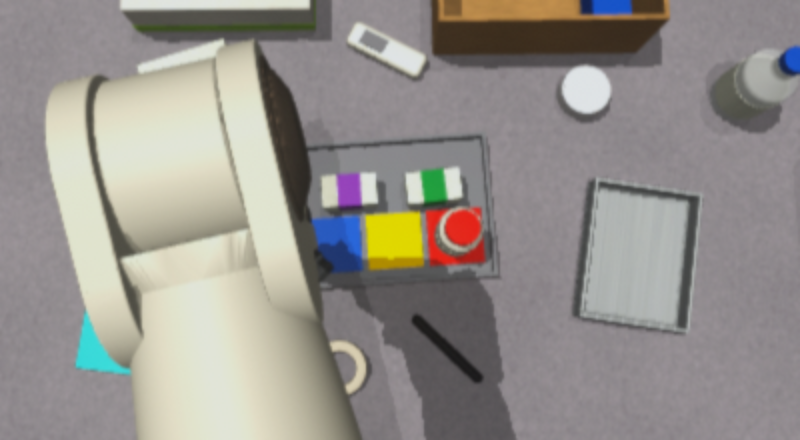

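```bash
python3 - <<'E'
from meas import *
z=np.load('scene_b.npz');p,W=z['p'],z['W']
cv2.imwrite('pics/zb.png',cv2.resize(p[85:165,250:350,::-1],(800,640),interpolation=cv2.INTER_CUBIC)[:600])
for v in range(86,158,3):
  print(v,[tuple((W[v,u]*1000).round().astype(int)) if np.isfinite(W[v,u,0]) else None for u in (282,288,292)], p[v,288])
E
```

```text
86 [(np.int64(519), np.int64(82), np.int64(347)), (np.int64(532), np.int64(93), np.int64(359)), (np.int64(531), np.int64(102), np.int64(358))] [29 30 30]
89 [(np.int64(522), np.int64(82), np.int64(341)), (np.int64(531), np.int64(94), np.int64(350)), (np.int64(534), np.int64(102), np.int64(352))] [28 29 31]
92 [(np.int64(502), np.int64(85), np.int64(311)), (np.int64(533), np.int64(94), np.int64(343)), (np.int64(533), np.int64(102), np.int64(342))] [28 30 31]
95 [(np.int64(498), np.int64(86), np.int64(297)), (np.int64(503), np.int64(99), np.int64(302)), (np.int64(518), np.int64(105), np.int64(317))] [28 28 27]
98 [(np.int64(496), np.int64(87), np.int64(285)), (np.int64(503), np.int64(99), np.int64(292)), (np.int64(521), np.int64(105), np.int64(310))] [29 28 28]
101 [(np.int64(502), np.int64(86), np.int64(282)), (np.int64(476), np.int64(103), np.int64(253)), (np.int64(520), np.int64(106), np.int64(300))] [67 65 65]
104 [(np.int64(488), np.int64(88), np.int64(257)), (np.int64(478), np.int64(104), np.int64(245)), (np.int64(519), np.int64(107), np.int64(289))] [94 93 92]
107 [(np.int64(492
[... 1960 characters left out ...]
int64(149)), (np.int64(522), np.int64(113), np.int64(153))] [114 115 103]
146 [(np.int64(511), np.int64(91), np.int64(129)), (np.int64(520), np.int64(104), np.int64(139)), (np.int64(520), np.int64(114), np.int64(138))] [114 115 103]
149 [(np.int64(512), np.int64(91), np.int64(117)), (np.int64(517), np.int64(105), np.int64(122)), (np.int64(522), np.int64(115), np.int64(128))] [101  91  77]
152 [(np.int64(451), np.int64(100), np.int64(24)), (np.int64(519), np.int64(106), np.int64(113)), (np.int64(521), np.int64(115), np.int64(115))] [80 51 27]
155 [(np.int64(453), np.int64(100), np.int64(12)), (np.int64(453), np.int64(117), np.int64(10)), (np.int64(447), np.int64(129), np.int64(1))] [76 75 72]
```

View pics/zb.png

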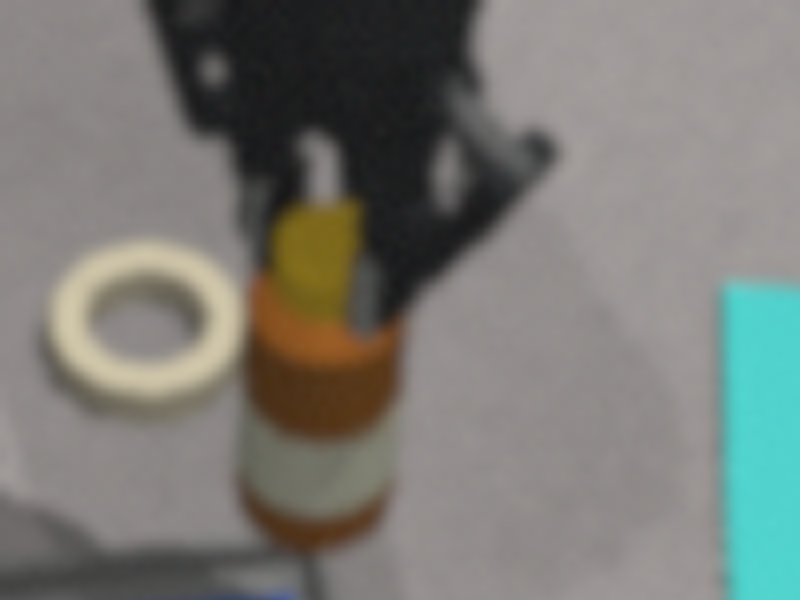

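The gripper closed on the yellow bottle's cap. The picture shows its tips at about z 0.205 with the TCP reading 0.189, so the fingers sit some 30 mm higher than the text led me to expect. The bottle hangs upright, with its underside near 0.107. I'll set it down gently, then measure the empty gripper's tips.

>>> drive_tool:
  plan:
    - [0,[-0.003,0.025,0],0]
    - [0,[-0.004,0.032,0],0]
    - [0,[-0.004,0.032,0],0]
    - [0,[-0.004,0.032,0],0]
    - [0,[-0.004,0.032,0],0]
    - [0,[-0.004,0.032,0],0]
    - [0,[-0.002,0.021,0],0]
    - [0,[0,0.01,0],0]
    - [0,[0,0,-0.02],0]
    - [0,[0,0,-0.02],0]

```text
time: 12.35
ee_pos: [0.4746, 0.3228, 0.1501]
tcp_rot: [180.0, 0.0, 135.0]
wrist_force: [0.0, -0.3, -2.1]
opening: 0.0324
```

>>> drive_tool:
  plan:
    - [0,[0,0,-0.02],0]
    - [0,[0,0,-0.02],0]
    - [0,[0,0,-0.01],0]
    - [0,[0,0,-0.004],0]
    - [0,[0,0,0],0]
    - [0,[0,0,-0.002],0]
    - [0,[0,0,-0.002],0]
    - [0,[0,0,0],0]

```text
time: 13.35
ee_pos: [0.4743, 0.3232, 0.0927]
tcp_rot: [-180.0, 0.0, 135.0]
wrist_force: [0.7, -0.5, -1.3]
opening: 0.0324
```

>>> drive_tool:
  plan:
    - [0,[0,0,-0.0015],0]
    - [0,[0,0,0],0]
    - [0,[0,0,-0.0015],0]
    - [0,[0,0,0],0]

```text
time: 13.85
ee_pos: [0.4744, 0.3234, 0.0901]
tcp_rot: [180.0, 0.0, 135.0]
wrist_force: [-1.4, -0.8, 3.1]
opening: 0.0326
```

```bash
python3 chk.py c; python3 - <<'E'
from meas import *
z=np.load('scene_c.npz');p,W=z['p'],z['W']
cv2.imwrite('pics/zc.png',cv2.resize(p[85:215,310:440,::-1],(590,590),interpolation=cv2.INTER_CUBIC))
E
```

```text
scene red 175 top 0.1314 mean [516.6 -82.9] circ 515.2 -82.3 d 43.7
scene yellow 89 top 0.1324 mean [475.7 321.3] circ 474.7 322.7 d 34.4
scene blue 299 top 0.1182 mean [552.2 313.1] circ 551.7 313.6 d 56.7
top red 241 top 0.1276 mean [514.2 -82.4] circ 514.6 -82.6 d 41.0
top yellow 35 top 0.1286 mean [481.2 315. ] circ 480.8 315.6 d 22.6
top blue 423 top 0.1146 mean [549.8 313.1] circ 550.3 312.8 d 55.9
13.95 [0.474416   0.32336731 0.09014217] [-1.5074523  -0.68558118  3.51909027]
```

View pics/zc.png

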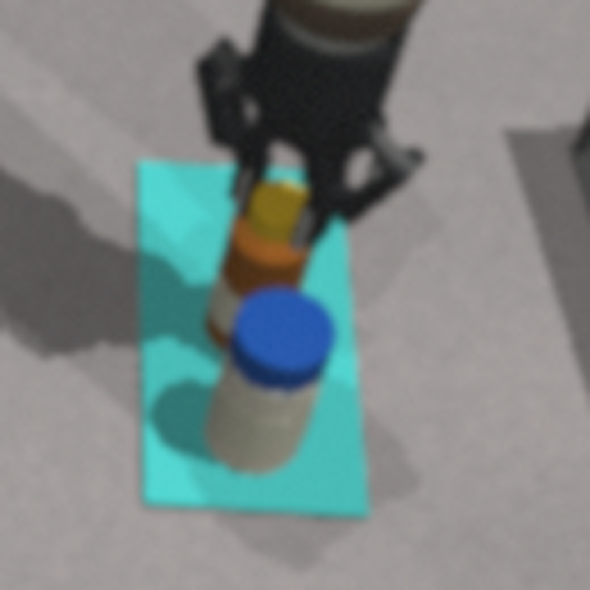

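It is touching the board at 3.5 N and upright, with the tips on the cap. Next: release and rise.

>>> drive_tool:
  plan:
    - [1,[0,0,0],0]
    - [1,[0,0,0],0]
    - [1,[0,0,0],0]
    - [1,[0,0,0],0]
    - [1,[0,0,0.02],0]
    - [1,[0,0,0.03],0]
    - [1,[0,0,0.04],0]
    - [1,[0.004,-0.03,0.01],0]
    - [1,[0.005,-0.04,0],0]
    - [1,[0.005,-0.04,0],0]

```text
time: 15.2
ee_pos: [0.4884, 0.2123, 0.1898]
tcp_rot: [180.0, 0.0, 135.0]
wrist_force: [-0.1, 0.4, -0.1]
opening: 0.0853
```

>>> drive_tool:
  plan:
    - [1,[0.004,-0.04,0],0]
    - [1,[0.004,-0.04,0],0]
    - [1,[0.004,-0.04,0],0]
    - [1,[0,-0.02,0],0]
    - [1,[0,0,0],0]

```text
time: 15.82
ee_pos: [0.5004, 0.0721, 0.1898]
tcp_rot: [180.0, 0.0, 134.9]
wrist_force: [0.6, 0.2, 0.4]
opening: 0.0852
```

```bash
python3 chk.py d; python3 - <<'E'
from meas import *
c=eyes.camera_params('scene');E=np.array(c['extrinsics'])
o=monitor.get_obs();e=np.array(o['ee_pos'])
z=np.load('scene_d.npz');p,W=z['p'].copy(),z['W']
for dz in(0.04,0.02,0,-.022):
    q=E@[*(e+[0,0,dz]),1];u,v=c['fx']*q[0]/q[2]+c['cx'],c['fy']*q[1]/q[2]+c['cy'];print(dz,u,v)
    cv2.circle(p,(int(round(u)),int(round(v))),0,(255,0,255),-1)
q=E@[*e,1];u=int(c['fx']*q[0]/q[2]+c['cx']);v=int(c['fy']*q[1]/q[2]+c['cy'])
cv2.imwrite('pics/zd.png',cv2.resize(p[max(v-60,0):v+40,u-50:u+50,::-1],(600,600),interpolation=cv2.INTER_NEAREST))
m=(np.hypot(W[...,0]-e[0],W[...,1]-e[1])<.08)&(W[...,2]>.13)
Q=W[m];print(e,np.sort(Q[:,2])[:40:4])
j=np.argsort(Q[:,2])[:12];print(Q[j].round(3))
E
```

```text
scene red 182 top 0.1312 mean [515.8 -82.5] circ 515.0 -83.1 d 43.1
scene yellow 93 top 0.1318 mean [475.5 323.4] circ 475.0 323.9 d 32.0
scene blue 303 top 0.1185 mean [552.  313.1] circ 551.9 314.2 d 57.8
top red 241 top 0.1277 mean [514.3 -82.4] circ 514.1 -82.4 d 41.3
top yellow 167 top 0.1287 mean [471.7 323.1] circ 471.6 323.8 d 33.4
top blue 327 top 0.1147 mean [548.2 318. ] circ 549.4 314.3 d 56.3
15.925 [0.50035993 0.07347694 0.18972709] [ 0.50531312  0.05488747 -0.20548779]
0.04 275.80677730936907 116.22400617689675
0.02 275.6010535728701 121.81292712368942
0 275.4011310857523 127.24424484619827
-0.022 275.18762839755897 133.04449748863613
[0.50035993 0.07347694 0.18972709] [0.22037904 0.22519009 0.22624584 0.22764682 0.22904606 0.23045997
 0.23058176 0.23151358 0.2324247  0.23380516]
[[0.536 0.104 0.22 ]
 [0.464 0.048 0.224]
 [0.473 0.038 0.224]
 [0.467 0.043 0.224]
 [0.537 0.096 0.225]
 [0.538 0.103 0.225]
 [0.466 0.046 0.225]
 [0.475 0.033 0.226]
 [0.463 0.048 0.226]
 [0.473 0.041 0.227]
 [0.542 0.101 0.227]
 [0.473 0.031 0.227]]
```

View pics/zd.png

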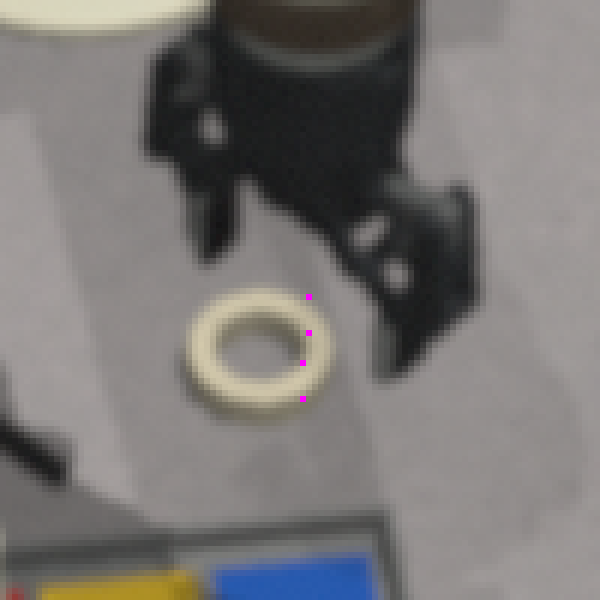

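View pics/scene_d.png

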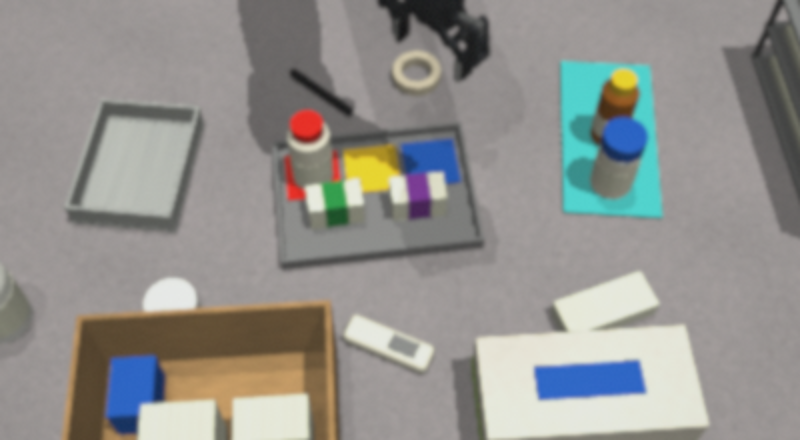

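With the gripper open, its tips measure z ≈ 0.222 at a reported TCP z of 0.190, i.e. 31 mm above the reported point, while their xy midpoint agrees. So the reported height is about 40 mm off from the text's tool frame. I'll use my own measured offset: for a grip about 77 mm up a bottle, the TCP reading should be about 0.05.

>>> drive_tool:
  plan:
    - [1,[0.003,-0.03,0],0]
    - [1,[0.004,-0.04,0],0]
    - [1,[0.004,-0.04,0],0]
    - [1,[0.003,-0.03,0],0]
    - [1,[0.001,-0.0165,0],0]
    - [1,[0,0,-0.02],0]
    - [1,[0,0,-0.03],0]
    - [1,[0,0,-0.03],0]
    - [1,[0,0,-0.01],0]

```text
time: 17.05
ee_pos: [0.5146, -0.0823, 0.098]
tcp_rot: [-179.9, -0.1, 135.0]
wrist_force: [0.1, 0.1, -0.2]
opening: 0.0853
```

>>> drive_tool:
  plan:
    - [1,[0,0,-0.02],0]
    - [1,[0,0,-0.015],0]
    - [1,[0,0,-0.01],0]
    - [1,[0,0,-0.005],0]
    - [1,[0,0,0],0]

```text
time: 17.68
ee_pos: [0.5153, -0.0833, 0.0498]
tcp_rot: [-180.0, -0.0, 135.0]
wrist_force: [0.1, 0.8, -0.4]
opening: 0.0855
```

```bash
python3 chk.py e; python3 - <<'E'
from meas import *
z=np.load('scene_e.npz');p,W=z['p'],z['W']
cv2.imwrite('pics/ze.png',cv2.resize(p[80:210,160:290,::-1],(590,590),interpolation=cv2.INTER_CUBIC))
E
```

```text
scene red 75 top 0.1318 mean [523.  -88.9] circ 522.7 -82.0 d 52.9
scene yellow 96 top 0.1324 mean [482.9 293.8] circ 518.8 147.9 d 391.0
scene blue 299 top 0.1184 mean [551.9 313.5] circ 552.0 314.3 d 57.5
top yellow 166 top 0.1286 mean [471.8 323.4] circ 471.8 323.8 d 33.1
top blue 417 top 0.1148 mean [549.9 313.1] circ 550.1 313.9 d 55.7
17.775 [ 0.51560012 -0.08333897  0.05020307] [ 0.4515361   1.6788849  -0.12529289]
```

View pics/ze.png

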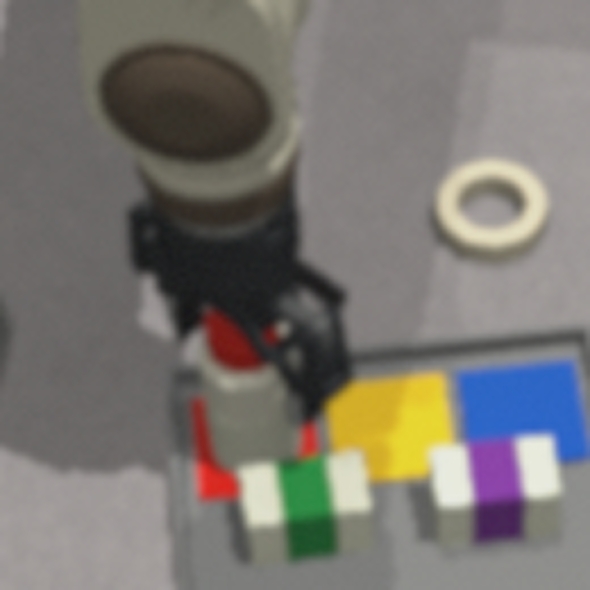

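The open fingers straddle the red bottle's body at (250,380), clear of the carton. Next: close.

>>> drive_tool:
  plan:
    - [0,[0,0,0],0]
    - [0,[0,0,0],0]
    - [0,[0,0,0],0]
    - [0,[0,0,0],0]
    - [0,[0,0,0],0]

```text
time: 18.4
ee_pos: [0.5157, -0.0834, 0.0503]
tcp_rot: [180.0, 0.1, 135.0]
wrist_force: [-0.0, -1.1, 5.3]
opening: 0.0524
```

>>> drive_tool:
  plan:
    - [0,[0,0,0.01],0]
    - [0,[0,0,0.025],0]
    - [0,[0,0,0.035],0]
    - [0,[0,0,0.03],0]
    - [0,[-0.004,0.016,0],0]
    - [0,[-0.01,0.032,0],0]
    - [0,[-0.01,0.035,0],0]
    - [0,[-0.01,0.035,0],0]
    - [0,[-0.01,0.035,0],0]
    - [0,[-0.01,0.035,0],0]

```text
time: 19.65
ee_pos: [0.4599, 0.1062, 0.1485]
tcp_rot: [-179.9, -0.1, 135.0]
wrist_force: [0.3, 1.3, -1.2]
opening: 0.0524
```

>>> drive_tool:
  plan:
    - [0,[-0.01,0.035,0],0]
    - [0,[-0.01,0.035,0],0]
    - [0,[-0.01,0.035,0],0]
    - [0,[-0.01,0.035,0],0]
    - [0,[-0.01,0.035,0],0]
    - [0,[-0.01,0.035,0],0]
    - [0,[-0.006,0.015,0],0]
    - [0,[-0.002,0.007,-0.02],0]
    - [0,[0,0,-0.03],0]
    - [0,[0,0,-0.02],0]

```text
time: 20.9
ee_pos: [0.3923, 0.336, 0.0776]
tcp_rot: [-179.9, -0.0, 135.0]
wrist_force: [0.2, 0.4, -1.5]
opening: 0.0525
```

>>> drive_tool:
  plan:
    - [0,[0,0,-0.02],0]
    - [0,[0,0,-0.008],0]
    - [0,[0,0,-0.002],0]
    - [0,[0,0,0],0]

```text
time: 21.4
ee_pos: [0.3935, 0.3368, 0.0502]
tcp_rot: [180.0, 0.0, 135.0]
wrist_force: [-0.7, 0.0, -1.8]
opening: 0.0526
```

>>> drive_tool:
  plan:
    - [0,[0,0,-0.003],0]
    - [0,[0,0,-0.0015],0]
    - [0,[0,0,-0.001],0]
    - [0,[0,0,0],0]

```text
time: 21.9
ee_pos: [0.3934, 0.3369, 0.0453]
tcp_rot: [179.9, 0.0, 135.0]
wrist_force: [-3.2, -2.2, 7.0]
opening: 0.0524
```

>>> drive_tool:
  plan:
    - [1,[0,0,0],0]
    - [1,[0,0,0],0]
    - [1,[0,0,0],0]
    - [1,[0,0,0.015],0]
    - [1,[0,0,0.03],0]
    - [1,[0,0,0.035],0]
    - [1,[0,0,0.025],0]
    - [1,[0.002,-0.021,0],0]
    - [1,[0.015,-0.035,0],-3.2]
    - [1,[0.015,-0.035,0],-3.2]

```text
time: 23.15
ee_pos: [0.4252, 0.244, 0.1489]
tcp_rot: [-180.0, 0.0, 128.5]
wrist_force: [0.7, -0.3, 0.1]
opening: 0.0856
```

>>> drive_tool:
  plan:
    - [1,[0.015,-0.035,0],-4]
    - [1,[0.017,-0.035,0],-4]
    - [1,[0.017,-0.035,0],-4]
    - [1,[0.017,-0.035,0],-4]
    - [1,[0.018,-0.035,0],-4]
    - [1,[0.018,-0.035,0],-4]
    - [0.75,[0.018,-0.035,0],-4]
    - [0.75,[0.018,-0.03,0],-3.9]
    - [0.75,[0.012,-0.025,0],0]
    - [0.75,[0,0,0],0]

```text
time: 24.4
ee_pos: [0.5749, -0.0564, 0.1484]
tcp_rot: [-179.9, -0.0, 96.5]
wrist_force: [0.3, 0.6, -0.4]
opening: 0.0643
```

```bash
python3 chk.py f
```

```text
scene red 143 top 0.1262 mean [394.6 336.9] circ 394.8 335.9 d 44.8
scene yellow 100 top 0.1329 mean [474.2 323.1] circ 472.4 323.7 d 36.1
scene blue 305 top 0.1182 mean [552.1 313.1] circ 551.6 312.6 d 57.0
top red 251 top 0.1226 mean [392.4 336. ] circ 391.8 336.5 d 41.7
top yellow 169 top 0.1286 mean [471.8 323.2] circ 472.0 323.8 d 33.0
top blue 422 top 0.1147 mean [550. 313.] circ 550.4 313.0 d 55.9
24.5 [ 0.57457379 -0.05463588  0.14882655] [-0.0158332  -0.01066155  0.28622897]
```

View pics/scene_f.png

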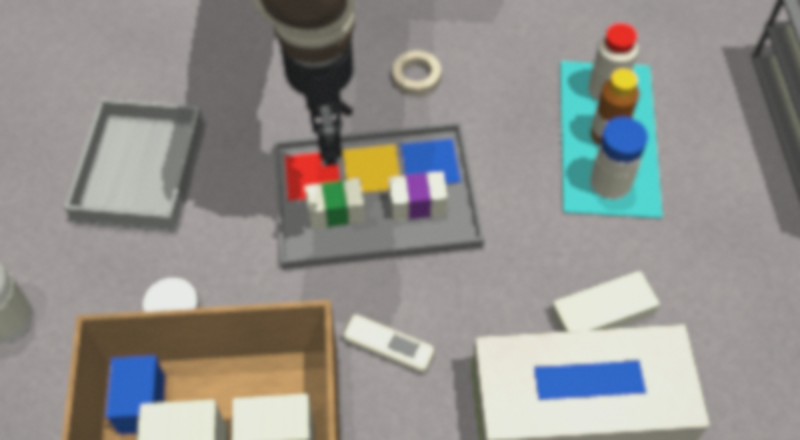

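All three bottles stand upright on the board, and the gripper hangs over the green carton at (335,200). Next: descend carefully.

>>> drive_tool:
  plan:
    - [0.75,[0.0005,0,-0.02],0.2]
    - [0.75,[0,0,-0.03],0]
    - [0.75,[0,0,-0.03],0]
    - [0.75,[0,0,-0.02],0]
    - [0.75,[0,0,-0.014],0]
    - [0.75,[0,0,-0.01],0]
    - [0.75,[0,0,-0.007],0]
    - [0.75,[0,0,-0.005],0]
    - [0.75,[0,0,0],0]

```text
time: 25.62
ee_pos: [0.5758, -0.0543, 0.0131]
tcp_rot: [-180.0, 0.0, 96.9]
wrist_force: [-0.4, -0.3, -0.5]
opening: 0.064
```

```bash
python3 chk.py g; python3 - <<'E'
from meas import *
z=np.load('scene_g.npz');p,W=z['p'],z['W']
cv2.imwrite('pics/zg.png',cv2.resize(p[110:240,160:290,::-1],(590,590),interpolation=cv2.INTER_CUBIC))
E
```

```text
scene red 141 top 0.1265 mean [397.2 331.3] circ 487.4 140.7 d 475.2
scene yellow 112 top 0.1327 mean [486.4 285.1] circ 535.1 151.6 d 395.7
scene blue 305 top 0.1181 mean [552.3 313.1] circ 550.9 313.1 d 56.3
top red 256 top 0.1222 mean [392.4 336. ] circ 392.3 336.7 d 41.6
top yellow 168 top 0.1285 mean [471.9 323.2] circ 472.0 323.5 d 34.1
top blue 418 top 0.1147 mean [549.9 313.1] circ 550.2 313.5 d 55.6
25.725 [ 0.57602891 -0.05432823  0.01356054] [ 1.05837475 -0.60266636 -0.20406835]
```

View pics/zg.png

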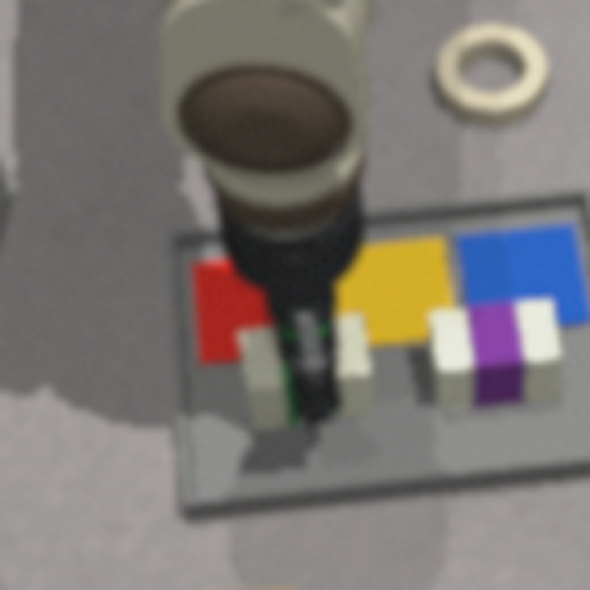

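The fingers straddle the green carton at (310,365), the far one showing behind its green band and the tips near its lower half. Next: 3 mm lower, then close.

>>> drive_tool:
  plan:
    - [0.75,[0,0,-0.003],0]
    - [0.75,[0,0,0],0]
    - [0,[0,0,0],0]
    - [0,[0,0,0],0]
    - [0,[0,0,0],0]
    - [0,[0,0,0],0]
  grip_force: 35

```text
time: 26.48
ee_pos: [0.576, -0.0543, 0.0104]
tcp_rot: [180.0, 0.0, 96.9]
wrist_force: [-0.3, -0.6, 3.1]
opening: 0.039
```

>>> drive_tool:
  plan:
    - [0,[0,0,0.01],0]
    - [0,[0,0,0.025],0]
    - [0,[0,0,0.035],0]
    - [0,[0,0,0.02],0]
    - [0,[-0.005,-0.014,0],-2]
    - [0,[-0.01,-0.03,0],-2]
    - [0,[-0.01,-0.03,0],-2]
    - [0,[-0.01,-0.03,0],-2]
    - [0,[-0.01,-0.03,0],-2]
    - [0,[-0.01,-0.03,0],-2]

```text
time: 27.72
ee_pos: [0.5193, -0.2197, 0.0989]
tcp_rot: [-179.9, -0.0, 84.7]
wrist_force: [0.4, 0.7, -1.2]
opening: 0.0395
```

>>> drive_tool:
  plan:
    - [0,[-0.01,-0.03,0],-2]
    - [0,[-0.01,-0.03,0],-2.4]
    - [0,[-0.01,-0.025,0],0]
    - [0,[-0.005,-0.015,0],0]
    - [0,[0,0,0],0]
    - [0,[0,0,-0.02],0]
    - [0,[0,0,-0.02],0]
    - [0,[0,0,-0.02],0]
    - [0,[0,0,-0.015],0]
    - [0,[0,0,0],0]

```text
time: 28.98
ee_pos: [0.4854, -0.3173, 0.024]
tcp_rot: [-179.9, -0.1, 80.5]
wrist_force: [-0.1, 0.2, -0.6]
opening: 0.0397
```

```bash
python3 chk.py i | tail -1; python3 - <<'E'
from meas import *
z=np.load('scene_i.npz');p,W=z['p'],z['W']
cv2.imwrite('pics/zi.png',cv2.resize(p[110:240,80:210,::-1],(590,590),interpolation=cv2.INTER_CUBIC))
E
```

```text
29.075 [ 0.48616276 -0.31815336  0.02573682] [ 0.96327872 -0.46970642 -0.50952604]
```

View pics/zi.png

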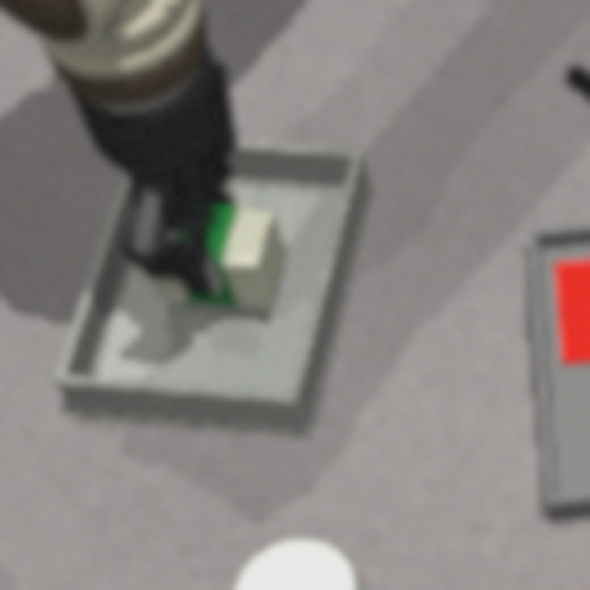

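The carton is upright over the middle of the ward tray at (215,255). Lowering it the last 18 mm.

>>> drive_tool:
  plan:
    - [0,[0,0,-0.008],0]
    - [0,[0,0,-0.005],0]
    - [0,[0,0,-0.002],0]
    - [0,[0,0,-0.001],0]
    - [0,[0,0,-0.001],0]
    - [0,[0,0,-0.001],0]
    - [0,[0,0,0],0]

```text
time: 29.95
ee_pos: [0.4859, -0.3184, 0.0074]
tcp_rot: [180.0, 0.0, 80.5]
wrist_force: [-0.2, 0.3, 1.3]
opening: 0.0395
```

>>> drive_tool:
  plan:
    - [0.75,[0,0,0],0]
    - [0.75,[0,0,0],0]
    - [0.75,[0,0,0],0]
    - [0.75,[0,0,0.015],0]
    - [0.75,[0,0,0.03],0]
    - [0.75,[0,0,0.035],0]
    - [0.75,[0,0,0.035],0]
    - [1,[0,0.015,0.023],0]
    - [1,[-0.005,0.03,0],3.5]
    - [1,[-0.005,0.037,0],3.5]

```text
time: 31.2
ee_pos: [0.4758, -0.2359, 0.1466]
tcp_rot: [179.9, 0.0, 87.5]
wrist_force: [0.4, 0.1, 0.2]
opening: 0.0853
```

>>> drive_tool:
  plan:
    - [1,[-0.005,0.04,0],3.5]
    - [1,[-0.005,0.04,0],3.5]
    - [1,[-0.005,0.04,0],3.5]
    - [1,[-0.005,0.04,0],3.5]
    - [1,[-0.005,0.04,0],3.5]
    - [1,[-0.005,0.04,0],3.5]
    - [1,[-0.005,0.04,0],3.5]
    - [1,[-0.006,0.04,0],3.5]
    - [1,[-0.006,0.04,0],3.5]
    - [1,[-0.006,0.04,0],3.5]

```text
time: 32.45
ee_pos: [0.4226, 0.1651, 0.1465]
tcp_rot: [179.9, 0.0, 122.6]
wrist_force: [0.4, 0.1, -0.4]
opening: 0.0857
```

```bash
python3 chk.py j; python3 - <<'E'
from meas import *
for n in('scene','top'):
    z=np.load(f'{n}_j.npz');p,W=z['p'],z['W']
    for k in('red','yellow','blue'):
        m=masks(p)[k]&(W[...,2]<.025)&(abs(W[...,1])<.15)&(W[...,0]>.45)&(W[...,0]<.6)
        Q=W[m]
        if len(Q)>50:
            r=cv2.minAreaRect((Q[:,:2]*1000).astype(np.float32)); print(n,k,len(Q),[np.round(a,1) for a in r],(Q.mean(0)*1000).round(1))
    m=masks(p)['green']&(W[...,2]>.03)&(W[...,1]<-.2)&(W[...,1]>-.4)&(W[...,0]<.6)
    print(n,'green',W[m].mean(0), np.percentile(W[m][:,2],90))
E
```

```text
scene red 138 top 0.1264 mean [394.8 337. ] circ 394.1 338.0 d 42.4
scene yellow 100 top 0.132 mean [473.7 323.7] circ 472.0 324.0 d 35.7
scene blue 299 top 0.1185 mean [551.7 313.4] circ 550.5 315.3 d 56.6
top blue 187 top 0.1148 mean [560.9 319.6] circ 552.2 314.6 d 53.6
32.55 [0.42231721 0.16645283 0.146275  ] [ 0.06619415 -0.74835186  0.75170774]
scene red 614 [array([513.6, -83.9]), array([76.6, 72.7]), np.float64(3.2)] [515.5 -83.8  13.3]
scene yellow 563 [array([511.5,  -3.9]), array([78.4, 72.8]), np.float64(1.8)] [509.4  -6.2  13.2]
scene blue 440 [array([505.5,  76. ]), array([74.9, 71.3]), np.float64(2.4)] [499.2  77.8  13.4]
scene green [ 0.491952   -0.31977501  0.0496145 ] 0.05489891298941947
top red 768 [array([515.1, -84. ]), array([73.2, 73.2]), np.float64(3.3)] [514.9 -83.7   9.7]
top yellow 777 [array([511.2,  -3.9]), array([74.2, 73. ]), np.float64(2.9)] [510.2  -3.9   9.7]
top blue 768 [array([506.2,  76.2]), array([73.4, 73.2]), np.float64(3.4)] [505.8  75.9   9.7]
top green [ 0.48484704 -0.31779067  0.04916121] 0.051457869837206495
```

View pics/scene_j.png

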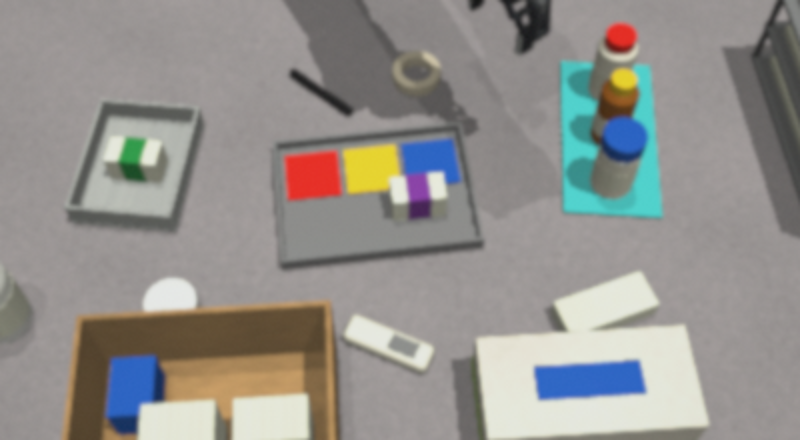

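The green carton stands upright in the ward tray at (135,157), the purple one has not moved, and the three bottles are on the board. Next: fetch the red bottle back.

>>> drive_tool:
  plan:
    - [1,[-0.006,0.04,0],3.5]
    - [1,[-0.006,0.04,0],3.5]
    - [1,[-0.006,0.04,0],3.5]
    - [1,[-0.006,0.03,0],1.9]
    - [1,[-0.005,0.0205,0],0]
    - [1,[0,0,0],0]
    - [1,[0,0,-0.02],0]
    - [1,[0,0,-0.03],0]
    - [1,[0,0,-0.025],0]
    - [1,[0,0,-0.015],0]
  grip_force: 50

```text
time: 33.8
ee_pos: [0.3939, 0.3329, 0.0543]
tcp_rot: [-179.9, 0.0, 134.8]
wrist_force: [-0.0, -0.4, -0.2]
opening: 0.0855
```

>>> drive_tool:
  plan:
    - [1,[0,0,-0.008],0]
    - [1,[0,0,-0.003],0]
    - [1,[0,0,0],0]
    - [0,[0,0,0],0]
    - [0,[0,0,0],0]
    - [0,[0,0,0],0]
    - [0,[0,0,0],0]
    - [0,[0,0,0],0]

```text
time: 34.8
ee_pos: [0.3942, 0.3346, 0.0449]
tcp_rot: [179.9, 0.0, 134.9]
wrist_force: [0.1, 1.0, 6.1]
opening: 0.0522
```

>>> drive_tool:
  plan:
    - [0,[0,0,0.01],0]
    - [0,[0,0,0.025],0]
    - [0,[0,0,0.035],0]
    - [0,[0,0,0.03],0]
    - [0,[0.003,-0.016,0],0]
    - [0,[0.01,-0.032,0],0]
    - [0,[0.01,-0.035,0],0]
    - [0,[0.01,-0.035,0],0]
    - [0,[0.01,-0.035,0],0]
    - [0,[0.01,-0.035,0],0]

```text
time: 36.05
ee_pos: [0.4463, 0.1442, 0.143]
tcp_rot: [-179.9, -0.0, 134.9]
wrist_force: [0.2, 0.7, -1.2]
opening: 0.052
```

>>> drive_tool:
  plan:
    - [0,[0.01,-0.035,0],0]
    - [0,[0.01,-0.035,0],0]
    - [0,[0.01,-0.035,0],0]
    - [0,[0.01,-0.035,0],0]
    - [0,[0.01,-0.035,0],0]
    - [0,[0.01,-0.03,0],0]
    - [0,[0.007,-0.02,0],0]
    - [0,[0.003,-0.007,0],0]
    - [0,[0,0,-0.02],0]
    - [0,[0,0,-0.025],0]

```text
time: 37.3
ee_pos: [0.5169, -0.0853, 0.0989]
tcp_rot: [180.0, 0.0, 134.9]
wrist_force: [-0.2, -0.2, -1.0]
opening: 0.0525
```

>>> drive_tool:
  plan:
    - [0,[0,0,-0.025],0]
    - [0,[0,0,-0.015],0]
    - [0,[0,0,-0.008],0]
    - [0,[0,0,0],0]

```text
time: 37.8
ee_pos: [0.5168, -0.0856, 0.0512]
tcp_rot: [-180.0, -0.0, 134.9]
wrist_force: [0.2, 0.8, -1.5]
opening: 0.0525
```

>>> drive_tool:
  plan:
    - [0,[0,0.0005,-0.001],0]
    - [0,[0,0,-0.0008],0]
    - [0,[0,0,0],0]

```text
time: 38.17
ee_pos: [0.5172, -0.0853, 0.0499]
tcp_rot: [180.0, 0.0, 134.9]
wrist_force: [0.8, 0.6, 2.5]
opening: 0.0525
```

>>> drive_tool:
  plan:
    - [1,[0,0,0],0]
    - [1,[0,0,0],0]
    - [1,[0,0,0],0]
    - [1,[0,0,0.015],0]
    - [1,[0,0,0.03],0]
    - [1,[0,0,0.035],0]
    - [1,[0,0,0.025],0]
    - [1,[-0.001,0.02,0],0]
    - [1,[-0.004,0.035,0],0]
    - [1,[-0.004,0.038,0],0]

```text
time: 39.42
ee_pos: [0.5078, 0.0084, 0.1556]
tcp_rot: [179.9, 0.0, 134.8]
wrist_force: [-1.2, -0.2, 0.5]
opening: 0.0857
```

>>> drive_tool:
  plan:
    - [1,[-0.004,0.038,0],0]
    - [1,[-0.004,0.038,0],0]
    - [1,[-0.004,0.038,0],0]
    - [1,[-0.004,0.038,0],0]
    - [1,[-0.004,0.038,0],0]
    - [1,[-0.004,0.038,0],0]
    - [1,[-0.004,0.038,0],0]
    - [1,[-0.004,0.03,0],0]
    - [1,[-0.002,0.02,0],0]
    - [1,[0,0,0],0]

```text
time: 40.67
ee_pos: [0.4737, 0.3245, 0.1547]
tcp_rot: [180.0, 0.0, 135.0]
wrist_force: [-0.4, -0.6, -0.6]
opening: 0.0854
```

```bash
python3 chk.py k
```

```text
scene red 171 top 0.1316 mean [517.2 -82.2] circ 517.7 -82.6 d 42.4
scene yellow 89 top 0.1324 mean [476.  324.3] circ 474.9 324.6 d 31.1
scene blue 300 top 0.1182 mean [552.4 312.6] circ 550.6 312.8 d 58.0
top red 240 top 0.1279 mean [515.6 -82.3] circ 515.5 -82.5 d 41.2
top yellow 138 top 0.1284 mean [473.7 321.3] circ 472.5 323.3 d 33.2
top blue 420 top 0.1147 mean [549.8 313. ] circ 550.3 312.9 d 55.6
40.775 [0.47395361 0.32323693 0.15463924] [ 0.01790908 -1.16317451 -0.03762507]
```

View pics/scene_k.png

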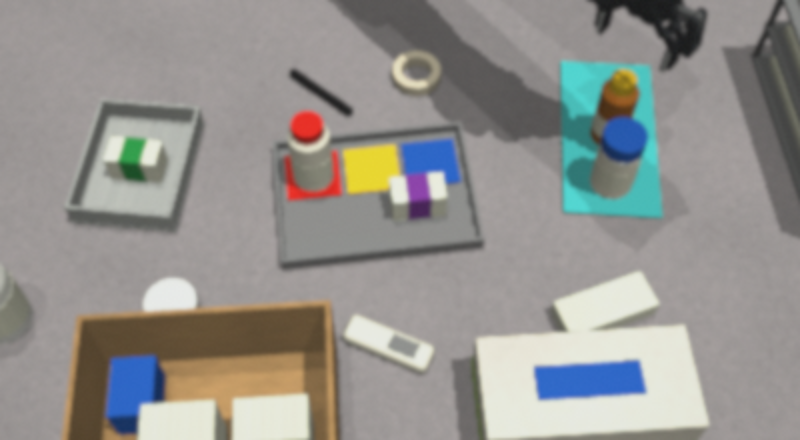

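The red bottle is upright on its square, about 1.5 mm off centre by both cameras. Next: yellow.

>>> drive_tool:
  plan:
    - [1,[0,0.0005,-0.02],0]
    - [1,[0,0,-0.03],0]
    - [1,[0,0,-0.025],0]
    - [1,[0,0,-0.02],0]
    - [1,[0,0,-0.01],0]
    - [1,[0,0,-0.005],0]
    - [1,[0,0,0],0]

```text
time: 41.65
ee_pos: [0.474, 0.3241, 0.0448]
tcp_rot: [180.0, 0.0, 134.9]
wrist_force: [-0.1, 0.2, -0.2]
opening: 0.0854
```

>>> drive_tool:
  plan:
    - [0,[0,0,0],0]
    - [0,[0,0,0],0]
    - [0,[0,0,0],0]
    - [0,[0,0,0],0]
    - [0,[0,0,0],0]

```text
time: 42.28
ee_pos: [0.474, 0.3244, 0.0452]
tcp_rot: [179.9, 0.0, 134.9]
wrist_force: [-0.9, -2.0, 6.0]
opening: 0.0493
```

>>> drive_tool:
  plan:
    - [0,[0,0,0.01],0]
    - [0,[0,0,0.025],0]
    - [0,[0,0,0.035],0]
    - [0,[0,0,0.03],0]
    - [0,[0.001,-0.015,0],0]
    - [0,[0.004,-0.032,0],0]
    - [0,[0.004,-0.035,0],0]
    - [0,[0.004,-0.035,0],0]
    - [0,[0.004,-0.035,0],0]
    - [0,[0.004,-0.035,0],0]

```text
time: 43.52
ee_pos: [0.4942, 0.1354, 0.1433]
tcp_rot: [-179.9, -0.0, 134.9]
wrist_force: [0.6, -0.1, -0.1]
opening: 0.0487
```

>>> drive_tool:
  plan:
    - [0,[0.004,-0.035,0],0]
    - [0,[0.004,-0.035,0],0]
    - [0,[0.004,-0.035,0],0]
    - [0,[0.0035,-0.025,0],0]
    - [0,[0.001,-0.011,0],0]
    - [0,[0,0,0],0]
    - [0,[0,0,-0.02],0]
    - [0,[0,0,-0.025],0]
    - [0,[0,0,-0.025],0]
    - [0,[0,0,-0.015],0]

```text
time: 44.78
ee_pos: [0.5106, -0.0029, 0.058]
tcp_rot: [-179.9, -0.1, 134.9]
wrist_force: [0.6, -0.3, -0.6]
opening: 0.0492
```

>>> drive_tool:
  plan:
    - [0,[0,0,-0.005],0]
    - [0,[0,0,-0.002],0]
    - [0,[0,0,0],0]

```text
time: 45.15
ee_pos: [0.5118, -0.0037, 0.0531]
tcp_rot: [180.0, 0.0, 134.9]
wrist_force: [0.1, -1.3, -0.8]
opening: 0.049
```

>>> drive_tool:
  plan:
    - [0,[0,0,-0.0015],0]
    - [0,[0,0,-0.001],0]
    - [0,[0,0,-0.0007],0]
    - [0,[0,0,0],0]

```text
time: 45.65
ee_pos: [0.5116, -0.0039, 0.0502]
tcp_rot: [180.0, 0.1, 134.9]
wrist_force: [-2.2, -0.3, 6.1]
opening: 0.0493
```

>>> drive_tool:
  plan:
    - [1,[0,0,0],0]
    - [1,[0,0,0],0]
    - [1,[0,0,0],0]
    - [1,[0,0,0.015],0]
    - [1,[0,0,0.03],0]
    - [1,[0,0,0.035],0]
    - [1,[0,0,0.025],0]
    - [1,[0.002,0.02,0],0]
    - [1,[0.005,0.035,0],0]
    - [1,[0.005,0.035,0],0]

```text
time: 46.9
ee_pos: [0.5236, 0.0871, 0.1555]
tcp_rot: [179.9, 0.0, 134.8]
wrist_force: [0.4, 0.5, 0.5]
opening: 0.085
```

>>> drive_tool:
  plan:
    - [1,[0.005,0.038,0],0]
    - [1,[0.005,0.038,0],0]
    - [1,[0.005,0.038,0],0]
    - [1,[0.005,0.038,0],0]
    - [1,[0.004,0.035,0],0]
    - [1,[0.003,0.025,0],0]
    - [1,[0.0015,0.017,0],0]
    - [1,[0,0,0],0]
    - [1,[0,0,-0.02],0]
    - [1,[0,0,-0.025],0]

```text
time: 48.15
ee_pos: [0.5523, 0.3143, 0.1098]
tcp_rot: [179.9, 0.0, 134.8]
wrist_force: [0.7, 0.1, 0.7]
opening: 0.0855
```

>>> drive_tool:
  plan:
    - [1,[0,0,-0.025],0]
    - [1,[0,0,-0.02],0]
    - [1,[0,0,-0.012],0]
    - [1,[0,0,-0.006],0]
    - [1,[0,0,-0.002],0]
    - [1,[0,0,0],0]

```text
time: 48.9
ee_pos: [0.5521, 0.3153, 0.0448]
tcp_rot: [180.0, 0.0, 134.9]
wrist_force: [1.8, -0.4, 0.5]
opening: 0.0854
```

>>> drive_tool:
  plan:
    - [0,[0,0,0],0]
    - [0,[0,0,0],0]
    - [0,[0,0,0],0]
    - [0,[0,0,0],0]
    - [0,[0,0,0],0]

```text
time: 49.52
ee_pos: [0.5519, 0.3152, 0.0447]
tcp_rot: [180.0, 0.0, 134.9]
wrist_force: [-2.7, -1.5, 5.4]
opening: 0.0549
```

>>> drive_tool:
  plan:
    - [0,[0,0,0.01],0]
    - [0,[0,0,0.025],0]
    - [0,[0,0,0.035],0]
    - [0,[0,0,0.03],0]
    - [0,[-0.003,-0.015,0],0]
    - [0,[-0.006,-0.032,0],0]
    - [0,[-0.006,-0.032,0],0]
    - [0,[-0.006,-0.032,0],0]
    - [0,[-0.006,-0.032,0],0]
    - [0,[-0.006,-0.032,0],0]

```text
time: 50.78
ee_pos: [0.5178, 0.1385, 0.1428]
tcp_rot: [-179.9, -0.0, 134.9]
wrist_force: [-0.7, -0.5, -1.9]
opening: 0.055
```

>>> drive_tool:
  plan:
    - [0,[-0.006,-0.032,0],0]
    - [0,[-0.004,-0.02,0],0]
    - [0,[-0.002,-0.012,0],0]
    - [0,[0,0,0],0]
    - [0,[0,0,0],0]

```text
time: 51.4
ee_pos: [0.507, 0.0768, 0.1441]
tcp_rot: [180.0, -0.0, 134.9]
wrist_force: [-0.2, 0.0, -0.9]
opening: 0.055
```

>>> drive_tool:
  plan:
    - [0,[0,-0.0005,-0.02],0]
    - [0,[0,0,-0.025],0]
    - [0,[0,0,-0.025],0]
    - [0,[0,0,-0.015],0]
    - [0,[0,0,-0.005],0]
    - [0,[0,0,-0.002],0]
    - [0,[0,0,-0.0015],0]
    - [0,[0,0,0],0]

```text
time: 52.4
ee_pos: [0.5071, 0.0757, 0.0512]
tcp_rot: [180.0, 0.0, 134.9]
wrist_force: [-0.1, -0.5, -1.9]
opening: 0.0549
```

>>> drive_tool:
  plan:
    - [0,[0,0,-0.001],0]
    - [0,[0,0,-0.0008],0]
    - [0,[0,0,0],0]

```text
time: 52.78
ee_pos: [0.5071, 0.0756, 0.0497]
tcp_rot: [180.0, 0.0, 134.9]
wrist_force: [-1.6, -1.0, 5.7]
opening: 0.0551
```

Contact. Release, rise and back away so the cameras see everything.

>>> drive_tool:
  plan:
    - [1,[0,0,0],0]
    - [1,[0,0,0],0]
    - [1,[0,0,0],0]
    - [1,[0,0,0.015],0]
    - [1,[0,0,0.03],0]
    - [1,[0,0,0.035],0]
    - [1,[0,0,0.03],0]
    - [1,[-0.002,0.02,0],0]
    - [1,[-0.01,0.035,0],0]
    - [1,[-0.01,0.035,0],0]

```text
time: 54.02
ee_pos: [0.4847, 0.1665, 0.1601]
tcp_rot: [179.9, 0.0, 134.8]
wrist_force: [0.7, 0.2, -0.1]
opening: 0.0851
```

>>> drive_tool:
  plan:
    - [1,[-0.012,0.035,0],0]
    - [1,[-0.012,0.035,0],0]
    - [1,[-0.012,0.035,0],0]
    - [1,[-0.012,0.035,0],0]
    - [1,[-0.012,0.035,0],0]
    - [1,[-0.01,0.03,0],0]
    - [1,[-0.005,0.015,0],0]
    - [1,[0,0,0],0]

```text
time: 55.02
ee_pos: [0.4097, 0.3861, 0.1592]
tcp_rot: [180.0, 0.0, 134.9]
wrist_force: [-0.1, 0.1, -0.6]
opening: 0.0854
```

```bash
python3 chk.py m; python3 - <<'E'
from meas import *
for n in('scene','top'):
    z=np.load(f'{n}_m.npz');p,W=z['p'],z['W']
    y0,y1,x0,x1=(130,230,180,320) if n=='scene' else (150,250,190,330)
    cv2.imwrite(f'pics/z{n}_m.png',cv2.resize(p[y0:y1,x0:x1,::-1],(798,570),interpolation=cv2.INTER_CUBIC))
    for nm,a,b in(('red',.515,-.084),('yellow',.511,-.004),('blue',.5065,.076)):
        # body axis estimate: points z 40..95mm, known radius fit
        R={'red':27,'yellow':25,'blue':28}[nm]
        m=(W[...,2]>.035)&(W[...,2]<.09)&(np.hypot(W[...,0]-a,W[...,1]-b)<.036)
        Q=W[m]*1000
        if len(Q)>30:
            from scipy.optimize import least_squares
            f=lambda s,sel:np.hypot(Q[sel][:,0]-s[0],Q[sel][:,1]-s[1])-R
            s=least_squares(f,[a*1000,b*1000],loss='soft_l1',args=(slice(None),)).x
            print(n,nm,'body',len(Q),s.round(1))
    for k in('green','purple'):
        m=masks(p)[k]&(W[...,2]>.045)&(W[...,0]<.62)&(W[...,0]>.4)&(abs(W[...,1])<.4);print(n,k,(W[m].mean(0)*1000).round(1))
E
```

```text
scene red 170 top 0.1318 mean [517.7 -81.8] circ 516.4 -81.0 d 42.7
scene yellow 115 top 0.1369 mean [512.1  -3.4] circ 511.2 -2.9 d 33.1
scene blue 286 top 0.1235 mean [509.1  74.3] circ 508.4 74.5 d 55.3
top red 243 top 0.1278 mean [515.4 -82.3] circ 515.1 -82.6 d 41.1
top yellow 157 top 0.1336 mean [509.7  -3.5] circ 509.7 -3.5 d 33.4
top blue 434 top 0.1199 mean [505.3  74.9] circ 505.5 74.8 d 55.5
55.125 [0.41014112 0.38500908 0.15916464] [-0.47116562  0.00649604 -0.26102768]
scene red body 250 [514.6 -81.6]
scene yellow body 237 [509.4  -3. ]
scene blue body 259 [505.4  75.6]
scene green [ 489.7 -319.1   52.5]
scene purple [574.1  52.7  54.9]
top red body 51 [515.3 -82.5]
top yellow body 33 [509.7  -3.7]
top blue body 47 [505.7  74.7]
top green [ 485.3 -317.8   49.4]
top purple [570.7  53.4  52. ]
```

View pics/zscene_m.png

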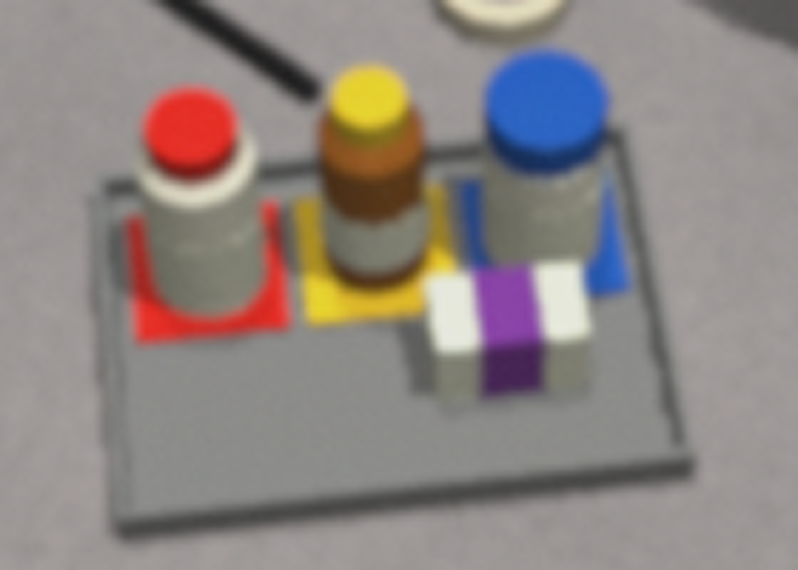

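View pics/ztop_m.png

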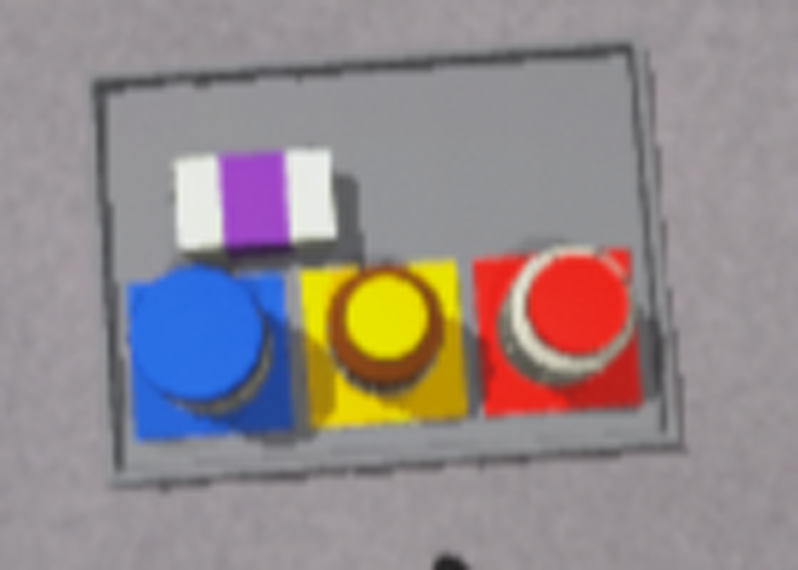

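View pics/scene_m.png

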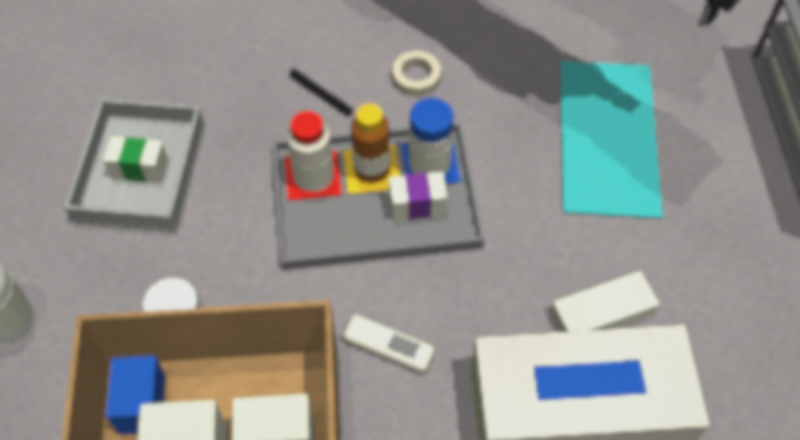

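The bottles are upright, with body axes from both cameras within about 2 mm of their square centres: red (0,+2), yellow (−1.5,+0.5), blue (−0.5,−1) mm. Purple has not moved, and green is upright in the ward tray. Handing in.

```bash
python3 -c "
from workcell import job,monitor
print(job.job_done(), monitor.get_obs()['time'])"
```

```text
the job is handed in; nothing more can be done
the job is handed in; nothing more can be done
```

I stood the jar and the two bottles on the turquoise board, then set the green-banded carton upright near the middle of the steel ward tray. After that I put each one back on the square of its cap's colour and handed the job in at about 55 s.

**Last checks, from both cameras:**
- **Bottles:** all three are upright at their original heights. Red and yellow are within about 2.5 mm of their square centres and blue within about 1.5 mm.
- **Green carton:** upright in the ward tray, within about 4 mm of the tray's centre.
- **Purple carton:** not moved.
- **Arm:** clear of everything.

**What disagreed or went wrong:**
- **Fingertip height:** the fingertips were about 40 mm higher relative to the reported TCP than the text led me to expect.
- **Yellow bottle's first grip:** because of that offset, it closed on the cap, not the body. The wrist force read 24 N, and the bottle still travelled and landed upright.
- **Jar's first grip:** it was also higher than intended, near the cap.
- **After that:** I measured the offset from the scene camera's depth image. Every later bottle grip used it and closed at body width.
- **Camera disagreement:** the two cameras differ from each other, and from the arm's reported position, by 1–4 mm. The centring figures carry that uncertainty.

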